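Make room in the spice tray and lock it snug again

ROBOT

A 6-joint arm with a two-finger parallel gripper is mounted at the origin on a cart in front of the work surface, level with it; the furniture and walls round the work are solid. World frame = base frame: x ahead of the robot, y to its left, z up, the work surface at z = 0. Lengths are in m, angles in rad, forces in N, time in s.
With the tool pointing down it reaches from about 0.25 to 0.775 m from the base axis. Payload 4 kg.
Tool frame: the origin (TCP) lies between the finger pads; the fingertips stand 14 mm ahead of it and the grasp point (between the pads) lies 5 mm behind it; z points along the fingers, y is the line along which they close (so a half turn about z gives the same grasp; the last joint's range is limited). The gripper opens to 94 mm and grips with 3 to 60 N. Pads are 16 mm wide; open, the fingers measure 119 mm over their backs; the gripper's body (75 mm by 177 mm) begins 78 mm behind the grasp point.
Start: joints at [-1.263, 0.087, 1.371, -0, 1.684, -0.103], TCP at [0.22, -0.504, 0.22] pointing down, gripper open.
Joint ranges: [-3.1, 3.1], [-0.76, 2.03], [0.27, 2.55], [-1.08, 4.22], [0.17, 2.65], [-2.57, 2.57]. Speed limits (rad/s): [2.79, 2.79, 3.14, 3.14, 3.14, 3.14].

INTERFACE

Orientations are given as [roll, pitch, yaw] about the fixed x, y, z axes, in that order (R = Rz(yaw) Ry(pitch) Rx(roll)).
In Python, from bench import robot, snapshot gives the robot as it stands.
- The arm moves only by the tool carry_out, never from a script. Its argument "motion" is text: rows parted by semicolons, each of 4 numbers parted by spaces: the shift along the tool's x, y, z each as a share of 0.15 m, from -1 to 1, then the turn about the tool's z as a share of 180 degrees, from -1 to 1. A call has exactly 8 rows; each row is the pose to reach, as a shift and turn from the pose commanded when the call began, along the tool's axes at that moment, turning the shorter way round; what a row does not reach only later rows make up. A row lasts 1/10 s, in which the tool goes at most 50 mm and 8.59 degrees, less where a joint would pass 70% of its speed; a pose out of reach is approached as far as the arm can. A call with a number of a shift or a turn outside -1 to 1 is refused whole. A call with a gripper value outside its range is refused whole. "grip" is the opening, from -1 (shut) to 1 (fully open), set as the call begins (left out, the last holds). The fingers move at their own pace and stop on an object; the grip force is fixed at half the most. Time passes only in rows, so rows that repeat a pose let the fingers close, or fill a call up. It gives the time, the measured TCP pose, the force, the opening and the grip force at its end, in the units of the state.
- robot.get_obs(): the state, without advancing time (a new reading comes with each control period).
- snapshot(name): name is "scene" or "top" or "wrist"; returns a dict with "image" (400x640x3 uint8, red, green, blue), "fx", "fy", "cx", "cy" (pixels), "pose" (4x4, takes a point from camera to world coordinates); the wrist camera has in their place "hand_eye" (4x4, takes a point from camera to tool coordinates, whose origin is the TCP and whose axes are the flange's). Camera axes: x right, y up, looking along -z (the intrinsics and any distortion apply to the point x, -y, -z); pixel columns grow to the right and rows downward; lengths in m; the calibration is good to about 2 mm. A picture is of the moment at which its call begins: read the wrist's pose just before it. There is no depth.
- robot.close_job(): hands the job in; it is judged then, once.
The state is a dict: "time": time; "joint_positions": joint angles; "qvel": joint speeds; "joint_torque": joint torques, N m; "tool_pos": TCP position; "ee_rot": TCP orientation; "wrist_force": force on the tool from outside, world axes, zero at the start; "wrist_torque": the same for the moment, N m; "width": finger opening in m; "finger_force": force on a finger pad.
Only numpy, scipy, OpenCV 4.12 (cv2) and the standard library are available. Lean on these libraries where they do the work, as an engineer would, in place of code of your own. Each camera call takes 0.05 s, during which the arm holds its last target. There are 200 camera calls.

TASK

Add the red-capped spice jar that stands on the worktop to the row in the spice tray: squeeze the follower's red release lever against its grey grip post, keep it squeezed while you draw the follower back to a notch that leaves room for the jar, let go so that it locks, and stand the jar upright in the row, between the two jars and the follower. Then squeeze the lever again, push the follower up the row, without ramming the glass, until its sprung pad is pressed right in and you feel it go firm, and let go there so that it stays locked with the jars held tight. Knock no jar over and leave the other things on the worktop where they are.

Things in the scene. Friction and masses are not known exactly. Their poses are not given: they have to be found in the camera images.
- tray: light-wood spice tray fixed to the worktop, 275 mm long (its y), 72 mm wide (its x, -36 to +36 mm). Origin: centre of its underside, z up; its -x side faces the robot, give or take its yaw. One channel 54 mm wide (x -27 to +27), floor 6 mm up, side boards 62 mm high. The jars stand in one row along y against the high end board (84 mm high) at the +y end.
- end_face (a point): middle of the inner face of the tray's high end board, at tray x = 0, y = +127.5 mm, 40 mm above the worktop.
- rail (a point): middle of the metal ladder rail along the outside of the tray's -x side board, which reaches out to tray x = -56 mm and up to 62 mm above the worktop. Its cross pins, one every 10 mm, are the follower's notches. Let go near the top of a pin, the pawl may perch there with the lever only partly back (about 0.17 rad) and not locked: nudge the follower a few mm and it drops in.
- follower (a joint): grey follower that slides along the tray, 71 mm high apart from its grip, reaching 64 mm behind its pad's face. Value (m): clear distance from the end board to the pad's face with the pad relaxed; grows as the follower is drawn back, to -y of the tray, at most 0.190. Locks every 10 mm. Friction about 1.2 N with the lever squeezed; locked both ways with it free.
- grip (a point): point at which to squeeze; rides on the follower 44 mm behind the pad's face (-y of the tray), at tray x = 0, 122 mm above the worktop. The grip stands 75 to 149 mm above the worktop, 26 mm wide along y. A fixed grey post has its outer face at tray x = +15 mm; the lever is on the -x side. Squeeze along the tray's x.
- lever (a joint): red squeeze lever hinged at its foot, 79 mm above the worktop. Value (rad): 0 free, pawl down between two pins (locked); 0.30 fully squeezed, at its stop; pawl clear from about 0.2. Sprung: about 11 N at the grip holds it squeezed. Outer face free at tray x = -32 mm (-37 mm at its top), squeezed about -20 mm: at the grip 47 mm over lever and post free, 35 mm squeezed, middle then at x = -3 mm.
- pad (a joint): cork-faced sprung pad on the follower's front, 48 mm wide, 14 to 76 mm above the worktop. Value (m): how far it is pressed back into the follower, 0 relaxed to 0.018 at its firm stop; 0.9 N at the start, 3.6 N just before the stop, then it goes hard.
- spice_jar_1: spice jar like the other two: clear glass body 42 mm across, red screw cap 44.6 mm across and 21 mm high (85 to 106 mm above its foot), 106 mm high, 0.11 kg; origin at the centre of its underside, z up its axis. Stands in the tray at the end board.
- spice_jar_2: spice jar like the other two: clear glass body 42 mm across, red screw cap 44.6 mm across and 21 mm high (85 to 106 mm above its foot), 106 mm high, 0.11 kg; origin at the centre of its underside, z up its axis. Stands in the tray, next in the row.
- spice_jar_3: spice jar like the other two: clear glass body 42 mm across, red screw cap 44.6 mm across and 21 mm high (85 to 106 mm above its foot), 106 mm high, 0.11 kg; origin at the centre of its underside, z up its axis. Stands by itself on the worktop: the one to be added. Its place may be left or right of the tray.
- salt_shaker: glass salt shaker with a grey top, 44 mm across, 90 mm high, origin at the centre of its underside; stays where it is.
- honey_jar: honey jar with a dark lid, 65 mm across, 86 mm high, origin at the centre of its underside; stays where it is.
- mug_a: white mug with blue flowers, 82 mm across with a handle, 91 mm high, origin at its underside; stays where it is.
- egg_timer: kitchen timer with a red top, 62 mm across, 42 mm high, origin at the centre of its underside; stays where it is.
Mind the look-alikes: they are no part of the job. What is shaped like the spice_jar_2 but yellow is not meant.

How it is judged:
On the way, in this order (a step that is already met when the one before it is completed fails the run):
1. the follower is drawn back far enough for another jar and locked there, lever free (value of joint follower above 0.138 m and value of joint lever below 0.08 rad), for 0.2 s.
2. the third jar stands upright on the tray's floor, in the row in front of the follower (x of spice_jar_3 in the frame of tray between -0.01 and 0.01 m and y of spice_jar_3 in the frame of tray between -0.03 and 0.045 m and z of spice_jar_3 in the frame of tray between 0.002 and 0.012 m and angle between spice_jar_3's own z axis and vertical below 0.15 rad), for 0.2 s.
At the end, for the whole second after the job is handed in: All three spice jars stand upright (within about 8 degrees) on the tray's floor in one row, the added one next to the follower; the lever is free (under 0.08 rad) and the follower locked where the row keeps its pad pressed in by at least 10 mm of its 18 (x of spice_jar_1 in the frame of tray between -0.01 and 0.01 m and y of spice_jar_1 in the frame of tray between 0.09 and 0.118 m and z of spice_jar_1 in the frame of tray between 0.002 and 0.012 m and angle between each of spice_jar_1, spice_jar_2, spice_jar_3's own z axis and vertical below 0.15 rad and x of spice_jar_2 in the frame of tray between -0.01 and 0.01 m and y of spice_jar_2 in the frame of tray between 0.045 and 0.075 m and z of spice_jar_2 in the frame of tray between 0.002 and 0.012 m and x of spice_jar_3 in the frame of tray between -0.01 and 0.01 m and y of spice_jar_3 in the frame of tray between 0.002 and 0.032 m and z of spice_jar_3 in the frame of tray between 0.002 and 0.012 m and value of joint pad above 0.01 m and value of joint lever below 0.08 rad and linear speed of spice_jar_3 below 0.02 m/s); the robot touches nothing.
It fails at once if a spice jar is knocked over (angle between any of spice_jar_1, spice_jar_2, spice_jar_3's own z axis and vertical above 0.6 rad).
It fails at once if the salt shaker, honey jar, mug or timer is shifted by more than 3 cm (distance of any of salt_shaker, honey_jar, mug_a, egg_timer from where it was at the start of the episode above 0.03 m).
It fails at once if the pad is rammed against a jar with over 25 N (contact force between pad and spice_jar_2 above 25 N or contact force between pad and spice_jar_3 above 25 N).
It also fails if it takes over 54 s, if anything falls off the work surface, if the arm or the gripper's body presses on something with over 40 N, if the wrist force passes 120 N, or if a joint passes its speed limit or range.

## Working session

There is one attempt and no reset: what is moved stays moved. The work goes in short steps, Python scripts to look and compute and a tool call to move; the robot and the scene stay as the last step left them, time stands still between calls to the robot, and variables do not carry over. Pictures are saved under pics/ and viewed, at most 10 in all, crops included, and the job is handed in when it is done.

Besides the shell and the picture viewer there is one more tool, called after "Request:" as name(argument=value, ...) on one line, values as JSON. carry_out: Moves the arm, as the interface text tells. Shift numbers are shares of 0.15 m and turn numbers shares of 180 degrees, none past 1 either way. Its arguments: {"type":"object","properties":{"motion":{"type":"string"},"grip":{"type":"number"}},"required":["motion"]}

```bash
mkdir -p pics; ls; python3 - <<'E'
from bench import robot, snapshot
import cv2, numpy as np, pickle
for n in ("scene","top"):
    s=snapshot(n); pickle.dump(s,open(n+".pkl","wb")); cv2.imwrite(f"pics/{n}0.png",s["image"][:,:,::-1])
    print(n,s["fx"],s["fy"],s["cx"],s["cy"],[k for k in s],np.round(s["pose"],3).tolist())
o=robot.get_obs(); print(o)
E
```

```text
pics
scene 506.75543669419324 506.75543669419324 322.5146774354046 200.99712634205582 ['image', 'fx', 'fy', 'cx', 'cy', 'pose'] [[-0.466, 0.609, -0.642, -0.401], [-0.885, -0.313, 0.345, 0.467], [0.01, 0.729, 0.685, 1.061], [0.0, 0.0, 0.0, 1.0]]
top 484.1606611470981 484.1606611470981 324.89570407371866 198.67548965642268 ['image', 'fx', 'fy', 'cx', 'cy', 'pose'] [[0.018, 0.992, -0.122, 0.353], [-1.0, 0.017, -0.008, -0.033], [-0.006, 0.122, 0.992, 1.301], [0.0, 0.0, 0.0, 1.0]]
{'time': 0.1, 'joint_positions': array([-1.26311084e+00,  8.78956135e-02,  1.37206032e+00, -5.87654679e-06,
        1.68362094e+00, -1.03100078e-01]), 'qvel': array([ 0.00038622, -0.00194428, -0.00446723, -0.00020864,  0.00039794,
        0.00025599]), 'joint_torque': array([ 2.37766784e-03, -3.41253734e+01, -3.03302908e+01,  7.20034470e-02,
        3.03751510e-02, -1.00755196e-04]), 'tool_pos': array([ 0.21948531, -0.50380643,  0.21843498]), 'ee_rot': array([-3.13961836e+00, -1.98401954e-04,  4.10784715e-01]), 'wrist_force': array([-0.12653478, -0.01542092, -0.23050077]), 'wrist_torque': array([-0.02401854, -0.0080059 ,  0.04057672]), 'finger_force': 0.0, 'width': 0.09368189885259572}
```

View pics/top0.png

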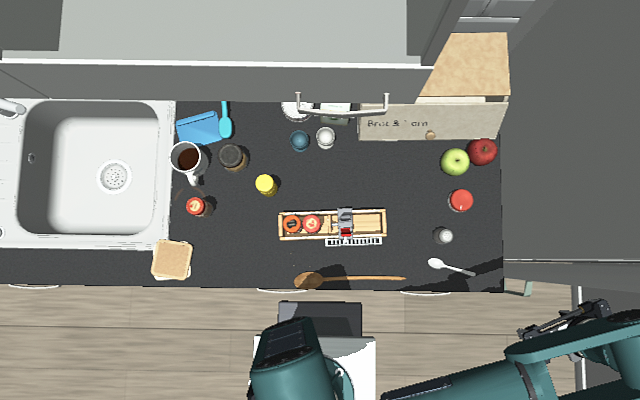

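View pics/scene0.png

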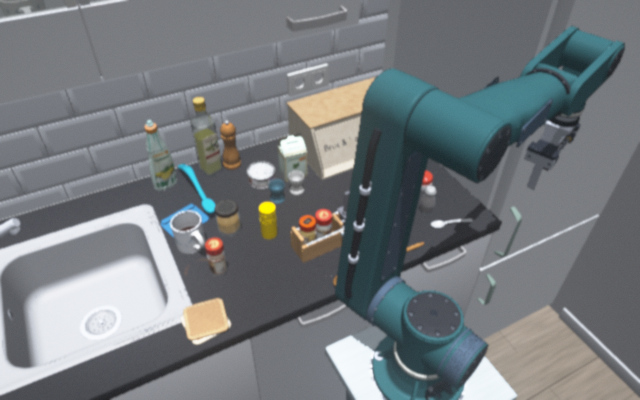

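Top view candidates: red-capped jar (197,206), egg timer with red top (461,200), tray caps (292,225) and (313,223), yellow jar (267,184), apples (482,151). By the description the jar at (197,206) is the one; now checking it in a crop.

```bash
cat > h.py <<'E'
import numpy as np, cv2, pickle
def ray(s,u,v,z,T=None):
    T=s["pose"] if T is None else T
    d=T[:3,:3]@np.array([(u-s["cx"])/s["fx"],-(v-s["cy"])/s["fy"],-1.0]); o=T[:3,3]
    return o+d*(z-o[2])/d[2]
def blobs(img,lo,hi,mn=15):
    h=cv2.cvtColor(img,cv2.COLOR_RGB2HSV); m=cv2.inRange(h,lo,hi)
    if lo[0]==0: m|=cv2.inRange(h,(172,lo[1],lo[2]),(180,255,255))
    n,l,st,c=cv2.connectedComponentsWithStats(m)
    return [(c[i].round(1).tolist(),st[i].tolist()) for i in range(1,n) if st[i][4]>=mn]
E
python3 - <<'E'
from h import *
s=pickle.load(open("top.pkl","rb")); im=s["image"]
for c,st in blobs(im,(0,120,70),(9,255,255)): print(c,st,ray(s,*c,0.106).round(4))
a=cv2.resize(im[160:260,160:240],None,fx=5,fy=5,interpolation=cv2.INTER_CUBIC)
b=cv2.resize(im[195:255,270:395],None,fx=6,fy=6,interpolation=cv2.INTER_CUBIC)
W=np.zeros((600,800,3),np.uint8); W[:360,:750]=b; W[360:600,:400]=cv2.resize(im[180:228,160:240],None,fx=5,fy=5,interpolation=cv2.INTER_CUBIC)
cv2.imwrite("pics/c1.png",W[:,:,::-1])
E
```

```text
[482.2, 151.3] [469, 139, 29, 26, 590] [ 0.6272 -0.4161  0.106 ]
[461.1, 199.5] [450, 189, 23, 22, 398] [ 0.5043 -0.3612  0.106 ]
[194.9, 205.8] [186, 197, 18, 18, 173] [0.4771 0.2999 0.106 ]
[292.6, 223.3] [283, 215, 18, 18, 72] [0.4378 0.0557 0.106 ]
[311.1, 223.3] [302, 214, 19, 19, 173] [0.4386 0.01   0.106 ]
[345.0, 229.9] [341, 228, 9, 5, 43] [ 0.4237 -0.074   0.106 ]
[345.4, 234.6] [341, 234, 10, 3, 21] [ 0.4122 -0.0752  0.106 ]
```

View pics/c1.png

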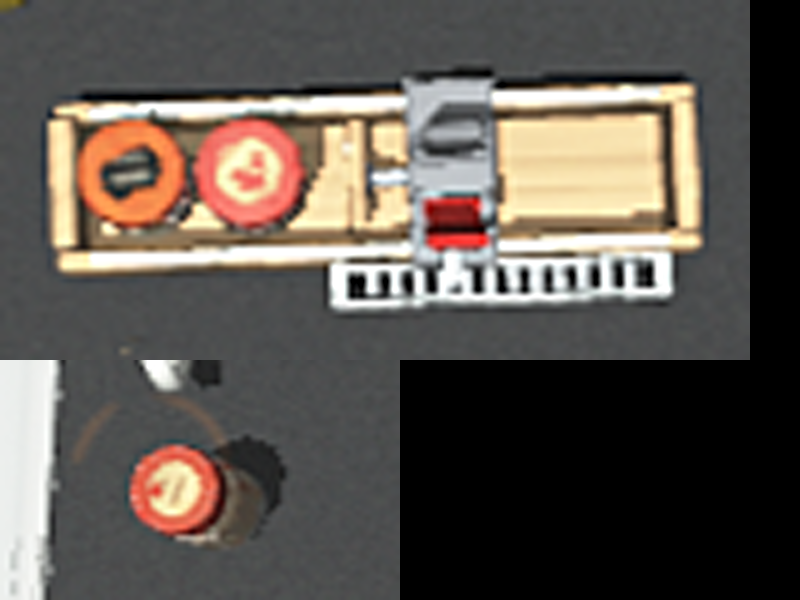

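```bash
cat >> h.py <<'E'
from scipy.spatial.transform import Rotation as Ro
def go(o,target,yaw=None):
    "shares from measured pose to world target"
    R=Ro.from_euler('xyz',o["ee_rot"]).as_matrix()
    d=R.T@(np.array(target)-o["tool_pos"])/0.15
    y=o["ee_rot"][2]; t=0 if yaw is None else -((yaw-y+np.pi)%(2*np.pi)-np.pi)/np.pi
    return d.round(3),round(t,4)
E
python3 - <<'E'
from h import *
from bench import robot
s=pickle.load(open("top.pkl","rb"))
q=lambda x,y,z: ray(s,270+x/6-.4,195+y/6-.4,z).round(4)
print("lever top",q(455,200,.149),"post",q(450,130,.149))
a,b=q(330,308,.062),q(672,292,.062); print("rail",a,b,np.arctan2(-(a-b)[0],(a-b)[1]))
a,b=q(62,271,.062),q(695,246,.062); print("-x board",a,b,np.arctan2(-(a-b)[0],(a-b)[1]))
print("caps",q(131,172,.112),q(250,172,.112),"pad top",q(352,178,.076),"high end inner",q(78,170,.084))
print("jar3",ray(s,195.4,206,.106))
print(go(robot.get_obs(),(.43,-.076,.22),1.61))
E
```

```text
lever top [ 0.4259 -0.0735  0.149 ] post [ 0.4537 -0.0712  0.149 ]
rail [ 0.3846 -0.0241  0.062 ] [ 0.3939 -0.1692  0.062 ] 0.0640061783482341
-x board [0.3982 0.0902 0.062 ] [ 0.4136 -0.1789  0.062 ] 0.05716544476200413
caps [0.4374 0.0582 0.112 ] [0.4382 0.0093 0.112 ] pad top [ 0.439  -0.0325  0.076 ] high end inner [0.4398 0.0826 0.084 ]
jar3 [0.47657932 0.29865291 0.106     ]
(array([ 2.426, -2.054, -0.006]), np.float64(-0.3817))
```

Request:
carry_out(motion="1 -0.85 0 0;1 -0.85 0 0;1 -0.85 0 0;1 -0.85 0 0;1 -0.85 0 0;1 -0.85 0 0;1 -0.85 0 0;1 -0.85 0 0", grip=1)

```text
time: 0.9
tool_pos: [0.3056, -0.3286, 0.2191]
ee_rot: [-3.141, 0.0, 0.409]
wrist_force: [-0.5, -0.5, -0.1]
width: 0.0937
finger_force: 0.0
```

Request:
carry_out(motion="1 -0.85 0 -0.38;1 -0.85 0 -0.38;1 -0.85 0 -0.38;1 -0.85 0 -0.38;1 -0.85 0 -0.38;1 -0.85 0 -0.38;1 -0.85 0 -0.38;1 -0.85 0 -0.38")

```text
time: 1.7
tool_pos: [0.3929, -0.1517, 0.2192]
ee_rot: [-3.141, -0.0, 1.609]
wrist_force: [-0.5, 0.9, 0.1]
width: 0.0937
finger_force: 0.0
```

```bash
python3 - <<'E'
from h import *
from bench import robot,snapshot
o=robot.get_obs(); s=snapshot("wrist"); pickle.dump((o,s),open("w1.pkl","wb"))
print(o["tool_pos"],o["ee_rot"],s["hand_eye"].round(3).tolist(),s["fx"],s["cx"],s["cy"])
print(go(o,(.43,-.076,.22),1.625))
cv2.imwrite("pics/w1.png",s["image"][:,:,::-1])
E
```

```text
[ 0.39288048 -0.15165579  0.2192101 ] [-3.14090580e+00 -8.66541720e-05  1.60896879e+00] [[-0.001, 0.966, 0.259, 0.074], [1.0, 0.001, -0.0, -0.0], [-0.0, 0.259, -0.966, -0.166], [0.0, 0.0, 0.0, 1.0]] 297.94005947608343 323.0067156473301 205.51456359877966
(array([ 0.495,  0.267, -0.005]), np.float64(-0.0051))
```

View pics/w1.png

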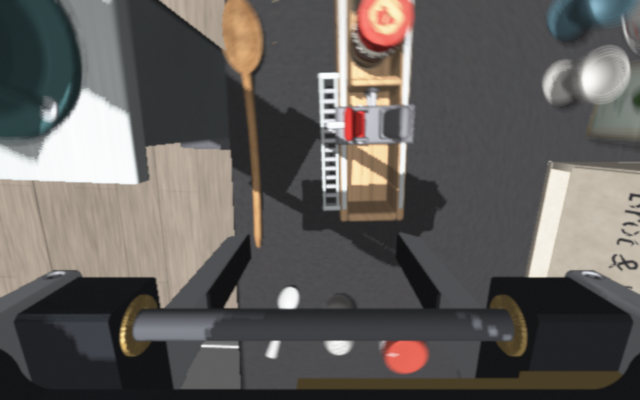

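```bash
cat >> h.py <<'E'
def wT(o,s):
    T=np.eye(4); T[:3,:3]=Ro.from_euler('xyz',o["ee_rot"]).as_matrix(); T[:3,3]=o["tool_pos"]; return T@s["hand_eye"]
E
python3 - <<'E'
from h import *
o,s=pickle.load(open("w1.pkl","rb")); T=wT(o,s); im=s["image"]
for c,st in blobs(im,(0,120,70),(9,255,255),60): print(c,st,ray(s,*c,.112,T).round(4),ray(s,*c,.149,T).round(4))
q=lambda x,y,z: ray(s,x,y,z,T).round(4)
print("low end corners",q(340,220,.062),q(403,220,.062)); print("side +x outer",q(412,30,.062),q(403,217,.062)); print("rail outer",q(318,75,.062),q(324,210,.062))
print("pad top",q(368,80,.076),q(400,80,.076))
b=cv2.resize(im[0:230,300:440],None,fx=4,fy=4,interpolation=cv2.INTER_CUBIC)[320:920]
cv2.imwrite("pics/w1c.png",b[:,:,::-1])
E
```

```text
[381.3, 27.4] [357, 0, 57, 52, 1336] [0.4346 0.0022 0.112 ] [ 0.4286 -0.0086  0.149 ]
[381.1, 16.0] [378, 10, 9, 14, 81] [0.4338 0.0104 0.112 ] [ 0.4278 -0.0015  0.149 ]
[353.7, 123.8] [345, 108, 20, 33, 533] [ 0.4169 -0.0745  0.112 ] [ 0.4133 -0.0749  0.149 ]
[405.7, 355.6] [384, 341, 44, 33, 1175] [ 0.4895 -0.317   0.112 ] [ 0.476  -0.2845  0.149 ]
low end corners [ 0.413  -0.1799  0.062 ] [ 0.4846 -0.1773  0.062 ]
side +x outer [0.4727 0.0156 0.062 ] [ 0.4842 -0.1737  0.062 ]
rail outer [ 0.383  -0.0282  0.062 ] [ 0.3944 -0.1688  0.062 ]
pad top [ 0.4317 -0.033   0.076 ] [ 0.4625 -0.0319  0.076 ]
```

View pics/w1c.png

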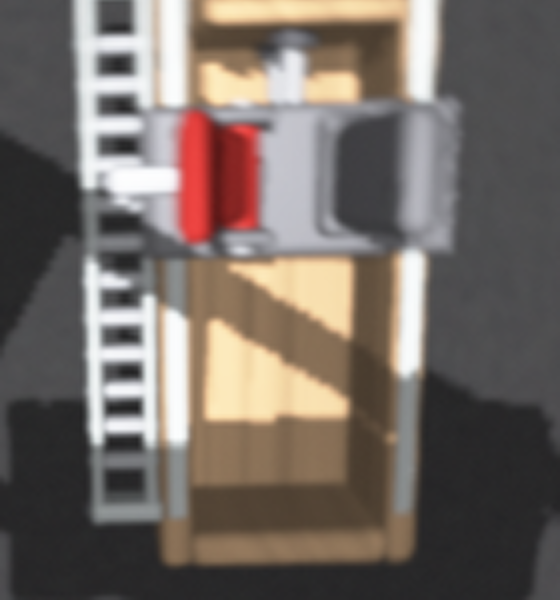

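Crop: red lever top at about (353,124) px, grey post (397,122), pad bar at (370,80), lever free in a rail gap; tray yaw ≈ 0.06, origin ≈ (0.441,-0.041).

Request:
carry_out(motion="0.25 0.16 0 -0.007;0.512 0.331 0 -0.007;0.512 0.331 0 -0.007;0.512 0.331 0.25 -0.007;0.512 0.331 0.45 -0.007;0.512 0.331 0.68 -0.007;0.512 0.331 0.68 -0.007;0.512 0.331 0.68 -0.007")

```text
time: 2.55
tool_pos: [0.4396, -0.0733, 0.1176]
ee_rot: [-3.14, -0.0, 1.624]
wrist_force: [-0.1, -0.3, 0.8]
width: 0.0941
finger_force: 0.0
```

Request:
carry_out(motion="0 0 0 0;0 0 0 0;0 0 0 0;0 0 0 0;0 0 0 0;0 0 0 0;0 0 0 0;0 0 0 0", grip=-1)

```text
time: 3.35
tool_pos: [0.4401, -0.0724, 0.1181]
ee_rot: [3.141, 0.001, 1.627]
wrist_force: [2.9, 0.8, 2.8]
width: 0.0366
finger_force: 31.7
```

Request:
carry_out(motion="-0.05 0 0 0;-0.1 0 0 0;-0.15 0 0 0;-0.2 0 0 0;-0.26 0 0 0;-0.31 0 0 0;-0.333 0 0 0;-0.333 0 0 0")

```text
time: 4.15
tool_pos: [0.4428, -0.1238, 0.1181]
ee_rot: [-3.142, 0.002, 1.625]
wrist_force: [0.1, -1.3, 4.3]
width: 0.0362
finger_force: 31.7
```

Request:
carry_out(motion="0 0 0 0;0 0 0 0;0 0 0 0;0 0 0 0;0 0 0 0;0 0 0 0;0 0 0 0;0 0 0 0", grip=1)

```text
time: 4.95
tool_pos: [0.4432, -0.1221, 0.1179]
ee_rot: [3.14, 0.0, 1.627]
wrist_force: [-0.0, 0.4, 0.9]
width: 0.0937
finger_force: 0.0
```

```bash
python3 - <<'E'
from h import *
from bench import robot,snapshot
o=robot.get_obs(); s=snapshot("wrist"); pickle.dump((o,s),open("w2.pkl","wb"))
t=snapshot("top"); pickle.dump(t,open("t2.pkl","wb"))
print(o["tool_pos"],o["ee_rot"])
W=np.zeros((600,640,3),np.uint8); W[:400]=s["image"]; W[400:,:500]=cv2.resize(t["image"][200:250,270:395],None,fx=4,fy=4,interpolation=cv2.INTER_CUBIC)
cv2.imwrite("pics/w2.png",W[:,:,::-1])
E
```

```text
[ 0.44318167 -0.12210294  0.11788541] [3.14030360e+00 3.74250900e-04 1.62685056e+00]
```

View pics/w2.png

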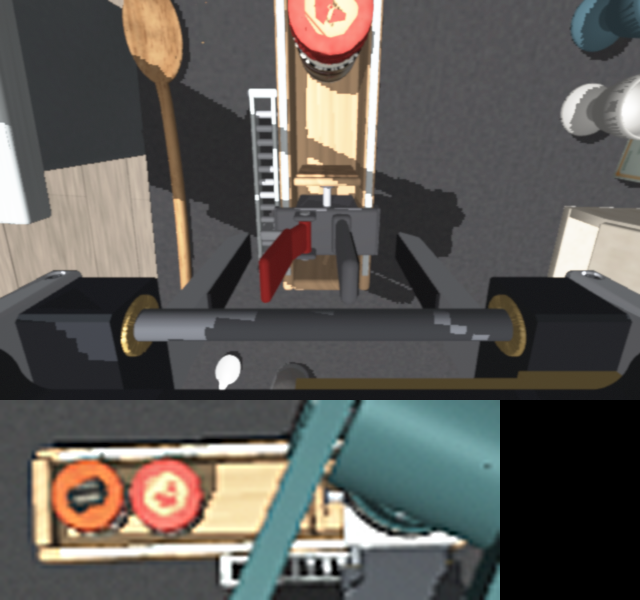

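```bash
python3 - <<'E'
from h import *
o,s=pickle.load(open("w2.pkl","rb")); T=wT(o,s); O=np.array([.4406,-.0413])
def tr(p): d=p[:2]-O; c,n=np.cos(.06),np.sin(.06); return np.round([d[0]*c+d[1]*n,-d[0]*n+d[1]*c],4)
for x,y,z in [(262,299,.149),(356,299,.149),(274,209,.071),(379,209,.071),(325,177,.076),(378,120,.062),(276,120,.062)]: print(x,y,tr(ray(s,x,y,z,T)))
for c,st in blobs(s["image"],(0,120,70),(9,255,255),60): print(c,st,tr(ray(s,*c,.112,T)))
print(go(o,(.40,.10,.23),1.0))
E
```

```text
262 299 [-0.0337 -0.0916]
356 299 [ 0.0143 -0.0919]
274 209 [-0.0386 -0.0657]
379 209 [ 0.0392 -0.0661]
325 177 [-0.0008 -0.0412]
378 120 [ 0.0374 -0.0026]
276 120 [-0.0356 -0.0022]
[329.0, 33.7] [287, 0, 86, 64, 2780] [0.0012 0.0396]
[322.0, 8.8] [315, 0, 18, 23, 253] [-0.0023  0.0509]
[337.4, 15.4] [329, 9, 16, 13, 124] [0.0055 0.0479]
[282.4, 257.3] [259, 221, 53, 82, 2094] [-0.0278 -0.0856]
(array([ 1.494, -0.204, -0.748]), np.float64(0.1995))
```

Follower drawn ~50 mm; lever top face at tray x ≈ -34 mm and post at +14 mm, so it is free (locked). Now to the jar.

Request:
carry_out(motion="0 0 -0.3 0;0 0 -0.6 0;0.2 0 -0.75 0;0.5 0 -0.75 0;0.75 0 -0.75 0;1 0 -0.75 0;1 0 -0.75 0;1 0 -0.75 0")

```text
time: 5.85
tool_pos: [0.4343, 0.0281, 0.2301]
ee_rot: [3.141, 0.001, 1.629]
wrist_force: [0.4, 0.7, -0.2]
width: 0.094
finger_force: 0.0
```

Request:
carry_out(motion="0.33 0.1 0 0;0.66 0.2 0 0;1 0.3 0 0;1 0.3 0 0.1;1 0.3 0 0.15;1 0.3 0 0.2;1 0.3 0 0.3;1 0.3 0 0.33")

```text
time: 6.65
tool_pos: [0.4716, 0.1784, 0.2297]
ee_rot: [3.141, 0.001, 0.868]
wrist_force: [-0.3, -0.8, -0.2]
width: 0.0941
finger_force: 0.0
```

```bash
python3 - <<'E'
from h import *
from bench import robot,snapshot
o=robot.get_obs(); s=snapshot("wrist"); T=wT(o,s)
print(o["tool_pos"],o["ee_rot"])
for c,st in blobs(s["image"],(0,120,70),(9,255,255),100): print(c,st,ray(s,*c,.106,T).round(4),ray(s,st[0]+st[2]/2-.5,st[1]+st[3]/2-.5,.106,T).round(4))
print(go(o,(.477,.299,.20)))
cv2.imwrite("pics/w3.png",s["image"][:,:,::-1])
E
```

```text
[0.4716256  0.17835002 0.22966209] [3.14127695e+00 7.73976864e-04 8.68054167e-01]
[245.4, 96.7] [219, 71, 52, 52, 1332] [0.4825 0.3005 0.106 ] [0.482  0.3012 0.106 ]
[365.5, 293.2] [347, 280, 42, 29, 518] [0.4412 0.0703 0.106 ] [0.4423 0.0681 0.106 ]
[398.7, 345.5] [379, 341, 37, 10, 183] [ 0.4285 -0.0076  0.106 ] [ 0.427  -0.0063  0.106 ]
(array([ 0.637, -0.493,  0.197]), 0)
```

View pics/w3.png

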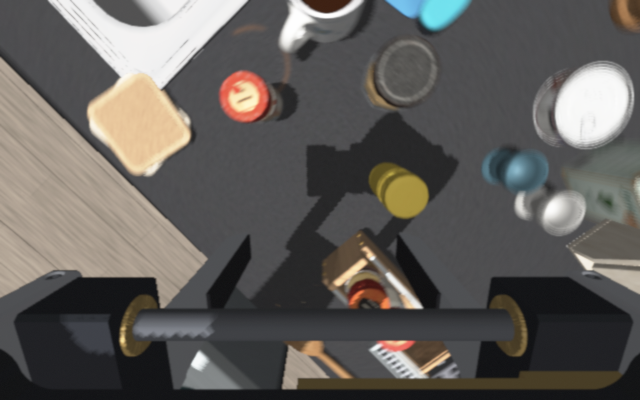

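Jar cap seen at (245,97), mug handle at (290,45) well off the closing line, bread at (140,120) low. Grasping at this yaw.

Request:
carry_out(motion="0.33 -0.24 0 0;0.655 -0.481 0 0;0.655 -0.481 0 0;0.655 -0.481 0.3 0;0.655 -0.481 0.6 0;0.655 -0.481 0.928 0;0.655 -0.481 0.928 0;0.655 -0.481 0.928 0")

```text
time: 7.5
tool_pos: [0.4786, 0.3005, 0.0905]
ee_rot: [-3.141, 0.002, 0.876]
wrist_force: [0.3, -0.7, 0.6]
width: 0.0939
finger_force: 0.0
```

Request:
carry_out(motion="0 0 0 0;0 0 0 0;0 0 0 0;0 0 0 0;0 0 0 0;0 0 0 0;0 0 0 0;0 0 0 0", grip=-1)

```text
time: 8.3
tool_pos: [0.4783, 0.3016, 0.0908]
ee_rot: [3.141, 0.0, 0.877]
wrist_force: [0.0, -0.2, 1.0]
width: 0.0439
finger_force: 30.0
```

Request:
carry_out(motion="0 0 -0.1 0;0 0 -0.35 0;0 0 -0.65 0;-0.1 0.07 -0.93 0;-0.3 0.2 -0.93 0;-0.5 0.33 -0.93 0;-0.75 0.5 -0.93 0;-1 0.666 -0.93 0")

```text
time: 9.1
tool_pos: [0.4586, 0.1211, 0.2311]
ee_rot: [3.141, -0.001, 0.878]
wrist_force: [0.7, -0.7, -1.6]
width: 0.0439
finger_force: 30.0
```

Request:
carry_out(motion="-0.2 0.14 0 -0.03;-0.4 0.27 0 -0.07;-0.6 0.4 0 -0.11;-0.8 0.53 0 -0.15;-0.9 0.6 0 -0.19;-0.945 0.63 0 -0.22;-0.945 0.63 0 -0.24;-0.945 0.63 0 -0.24")

```text
time: 9.9
tool_pos: [0.4409, -0.0474, 0.231]
ee_rot: [3.141, 0.0, 1.629]
wrist_force: [-0.4, -0.1, -0.4]
width: 0.0439
finger_force: 30.0
```

```bash
python3 - <<'E'
from h import *
from bench import robot,snapshot
o=robot.get_obs(); s=snapshot("wrist"); T=wT(o,s); pickle.dump((o,s),open("w4.pkl","wb"))
print(o["tool_pos"],o["ee_rot"],o["width"])
O=np.array([.4406,-.0413])
for c,st in blobs(s["image"],(0,120,70),(9,255,255),100): print(c,st,ray(s,*c,.112,T).round(4),ray(s,st[0]+st[2]/2-.5,st[1]+st[3]/2-.5,.112,T).round(4))
print(go(o,(.441,-.0473,.098),1.631))
cv2.imwrite("pics/w4.png",s["image"][:,:,::-1])
E
```

```text
[ 0.44086217 -0.04737107  0.23099423] [3.14102528e+00 1.91335407e-04 1.62944813e+00] 0.04389149024900456
[343.8, 84.0] [334, 68, 18, 31, 242] [0.4529 0.0639 0.112 ] [0.4517 0.0647 0.112 ]
[322.0, 103.0] [302, 81, 48, 36, 470] [0.4344 0.0468 0.112 ] [0.4374 0.0508 0.112 ]
[325.3, 143.3] [301, 120, 49, 48, 1156] [0.4396 0.0112 0.112 ] [0.4393 0.011  0.112 ]
[321.2, 260.7] [284, 216, 79, 88, 3159] [ 0.4424 -0.1086  0.112 ] [ 0.4442 -0.1071  0.112 ]
(array([0.001, 0.   , 0.887]), np.float64(-0.0005))
```

View pics/w4.png

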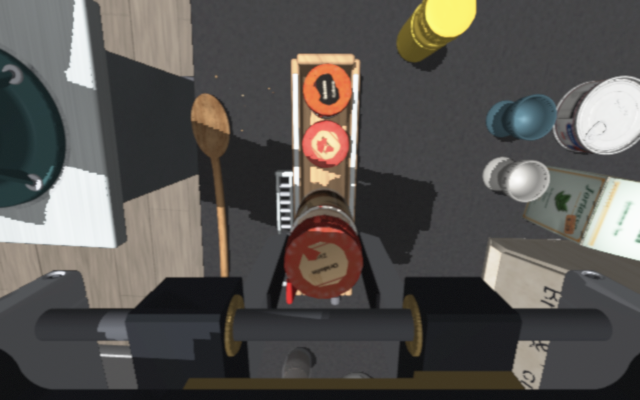

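```bash
python3 - <<'E'
from h import *
o,s=pickle.load(open("w4.pkl","rb")); T=wT(o,s)
print(ray(s,324,262,.246,T), [ray(s,u,v,.246,T).round(4)[:2] for u,v in((285,262),(363,262),(324,228),(324,300))])
# channel walls at inner top edges near row 150, z=.062
print([ray(s,u,180,.062,T).round(4)[:2] for u in (291,299,353,360)])
E
```

```text
[ 0.44110127 -0.04545846  0.246     ] [array([ 0.4196, -0.0467]), array([ 0.4626, -0.0442]), array([ 0.4399, -0.0257]), array([ 0.4425, -0.0691])]
[array([ 0.4037, -0.0346]), array([ 0.4127, -0.0341]), array([ 0.474 , -0.0306]), array([ 0.482 , -0.0301])]
```

Request:
carry_out(motion="0 0.008 0.1 0;0 0.008 0.25 0;0 0.008 0.4 0;0 0.008 0.5 0;0 0.008 0.58 0;0 0.008 0.64 0;0 0.008 0.68 0;0 0.008 0.68 0")

```text
time: 10.75
tool_pos: [0.4419, -0.0468, 0.1278]
ee_rot: [-3.141, -0.0, 1.631]
wrist_force: [0.0, -0.4, -1.5]
width: 0.0436
finger_force: 30.0
```

Request:
carry_out(motion="0 0 0.05 0;0 0 0.1 0;0 0 0.14 0;0 0 0.17 0;0 0 0.19 0;0 0 0.2 0;0 0 0.207 0;0 0 0.207 0")

```text
time: 11.55
tool_pos: [0.4423, -0.0469, 0.0973]
ee_rot: [3.141, 0.0, 1.631]
wrist_force: [-0.1, -0.3, -0.7]
width: 0.044
finger_force: 30.0
```

Request:
carry_out(motion="0 0 0.004 0;0 0 0.004 0;0 0 0.004 0;0 0 0.004 0;0 0 0.004 0;0 0 0.004 0;0 0 0.004 0;0 0 0.004 0", grip=1)

```text
time: 12.35
tool_pos: [0.4422, -0.0469, 0.0966]
ee_rot: [-3.142, 0.0, 1.631]
wrist_force: [0.1, 0.2, 0.2]
width: 0.0941
finger_force: 0.0
```

Request:
carry_out(motion="0 0 -0.1 0;0 0 -0.3 0;0 0 -0.6 0;-0.2 0 -0.85 0;-0.45 0 -0.85 0;-0.7 0 -0.85 0;-0.83 0 -0.85 0;-0.83 0 -0.85 0")

```text
time: 13.15
tool_pos: [0.4495, -0.1734, 0.2237]
ee_rot: [-3.141, 0.0, 1.627]
wrist_force: [-0.2, 1.1, 0.2]
width: 0.0938
finger_force: 0.0
```

```bash
python3 - <<'E'
from h import *
from bench import robot,snapshot
o=robot.get_obs(); s=snapshot("wrist"); T=wT(o,s); pickle.dump((o,s),open("w5.pkl","wb"))
print(o["tool_pos"],o["ee_rot"],o["width"])
for c,st in blobs(s["image"],(0,120,70),(9,255,255),100): print(c,st,ray(s,*c,.112,T).round(4),ray(s,st[0]+st[2]/2-.5,st[1]+st[3]/2-.5,.112,T).round(4))
cv2.imwrite("pics/w5.png",cv2.resize(s["image"][:300,220:480],None,fx=2,fy=2)[:,:,::-1])
E
```

```text
[ 0.44949388 -0.17337152  0.22373204] [-3.14083940e+00  3.17867618e-04  1.62682645e+00] 0.09383677617495835
[323.4, 9.7] [297, 0, 53, 24, 832] [ 0.4404 -0.0073  0.112 ] [ 0.4402 -0.0086  0.112 ]
[322.9, 61.4] [297, 32, 53, 59, 1585] [ 0.4422 -0.0461  0.112 ] [ 0.4422 -0.0458  0.112 ]
[293.5, 153.9] [278, 139, 34, 35, 875] [ 0.4194 -0.1256  0.112 ] [ 0.4204 -0.1274  0.112 ]
[360.6, 347.7] [340, 341, 42, 17, 550] [ 0.4997 -0.3334  0.112 ] [ 0.4997 -0.3351  0.112 ]
[440.1, 370.6] [421, 361, 40, 18, 585] [ 0.5923 -0.3591  0.112 ] [ 0.5925 -0.3575  0.112 ]
```

View pics/w5.png

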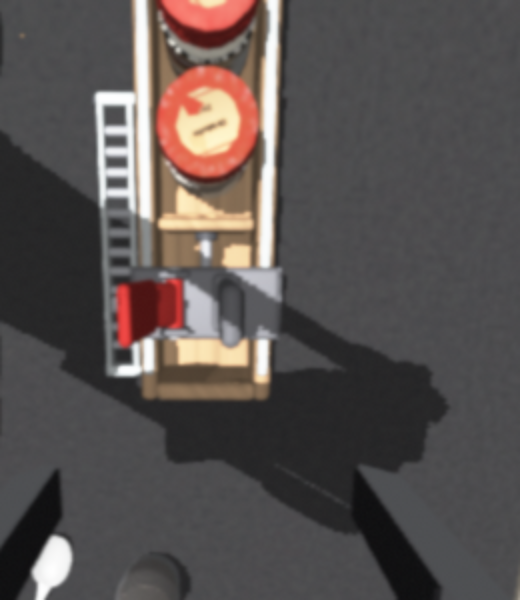

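Jar stands upright and centred at about (.442,-.046), between jar 2 and the pad; follower grip at crop (190,310). Re-grip.

Request:
carry_out(motion="0.2 -0.024 0 0;0.343 -0.024 0 0;0.343 -0.024 0.1 0;0.343 -0.024 0.3 0;0.343 -0.024 0.5 0;0.343 -0.024 0.708 0;0.343 -0.024 0.708 0;0.343 -0.024 0.708 0")

```text
time: 14.0
tool_pos: [0.4425, -0.1198, 0.1175]
ee_rot: [-3.14, -0.001, 1.631]
wrist_force: [0.2, 1.0, 0.0]
width: 0.0943
finger_force: 0.0
```

Request:
carry_out(motion="0 0 0 0;0 0 0 0;0 0 0 0;0 0 0 0;0 0 0 0;0 0 0 0;0 0 0 0;0 0 0 0", grip=-1)

```text
time: 14.8
tool_pos: [0.4426, -0.1204, 0.1186]
ee_rot: [-3.141, 0.001, 1.63]
wrist_force: [-2.0, 0.4, 4.6]
width: 0.0363
finger_force: 31.3
```

Request:
carry_out(motion="0.02 0 0 0;0.04 0 0 0;0.06 0 0 0;0.08 0 0 0;0.1 0 0 0;0.12 0 0 0;0.13 0 0 0;0.14 0 0 0")

```text
time: 15.6
tool_pos: [0.4416, -0.0999, 0.1186]
ee_rot: [-3.141, 0.002, 1.63]
wrist_force: [-1.2, -3.0, 5.4]
width: 0.0363
finger_force: 31.3
```

Request:
carry_out(motion="0.01 0 0 0;0.02 0 0 0;0.03 0 0 0;0.04 0 0 0;0.05 0 0 0;0.06 0 0 0;0.07 0 0 0;0.08 0 0 0")

```text
time: 16.4
tool_pos: [0.441, -0.088, 0.1186]
ee_rot: [-3.141, 0.003, 1.63]
wrist_force: [-0.3, -2.8, 5.6]
width: 0.0362
finger_force: 31.3
```

Request:
carry_out(motion="0.008 0 0 0;0.016 0 0 0;0.024 0 0 0;0.032 0 0 0;0.04 0 0 0;0.048 0 0 0;0.054 0 0 0;0.054 0 0 0")

```text
time: 17.2
tool_pos: [0.4406, -0.0798, 0.1186]
ee_rot: [-3.141, 0.002, 1.63]
wrist_force: [-1.0, -2.8, 5.1]
width: 0.0365
finger_force: 31.3
```

Request:
carry_out(motion="0.005 0 0 0;0.01 0 0 0;0.015 0 0 0;0.02 0 0 0;0.025 0 0 0;0.03 0 0 0;0.03 0 0 0;0.03 0 0 0")

```text
time: 18.0
tool_pos: [0.4403, -0.0755, 0.1186]
ee_rot: [-3.142, 0.002, 1.63]
wrist_force: [0.2, -3.6, 5.0]
width: 0.0361
finger_force: 31.4
```

Request:
carry_out(motion="0.004 0 0 0;0.008 0 0 0;0.012 0 0 0;0.016 0 0 0;0.02 0 0 0;0.02 0 0 0;0.02 0 0 0;0.02 0 0 0")

```text
time: 18.8
tool_pos: [0.4402, -0.0726, 0.1186]
ee_rot: [3.142, 0.003, 1.63]
wrist_force: [-0.4, -4.0, 5.0]
width: 0.0359
finger_force: 31.4
```

Request:
carry_out(motion="0.004 0 0 0;0.008 0 0 0;0.012 0 0 0;0.016 0 0 0;0.016 0 0 0;0.016 0 0 0;0.016 0 0 0;0.016 0 0 0")

```text
time: 19.6
tool_pos: [0.4401, -0.0703, 0.1186]
ee_rot: [3.142, 0.003, 1.63]
wrist_force: [0.3, -4.6, 4.9]
width: 0.0363
finger_force: 31.4
```

Request:
carry_out(motion="0.003 0 0 0;0.006 0 0 0;0.009 0 0 0;0.012 0 0 0;0.012 0 0 0;0.012 0 0 0;0.012 0 0 0;0.012 0 0 0")

```text
time: 20.4
tool_pos: [0.44, -0.0688, 0.1186]
ee_rot: [3.142, 0.003, 1.63]
wrist_force: [-0.6, -4.9, 5.7]
width: 0.0363
finger_force: 31.3
```

Request:
carry_out(motion="0.003 0 0 0;0.006 0 0 0;0.009 0 0 0;0.009 0 0 0;0.009 0 0 0;0.009 0 0 0;0.009 0 0 0;0.009 0 0 0")

```text
time: 21.2
tool_pos: [0.44, -0.0685, 0.1186]
ee_rot: [3.141, 0.006, 1.629]
wrist_force: [-0.7, -7.4, 4.6]
width: 0.0361
finger_force: 31.1
```

Request:
carry_out(motion="-0.004 0 0 0;-0.01 0 0 0;-0.01 0 0 0;-0.01 0 0 0;-0.01 0 0 0;-0.01 0 0 0;-0.01 0 0 0;-0.01 0 0 0")

```text
time: 22.0
tool_pos: [0.44, -0.0687, 0.1186]
ee_rot: [3.141, 0.003, 1.63]
wrist_force: [-0.8, -3.7, 5.4]
width: 0.0363
finger_force: 31.1
```

Request:
carry_out(motion="0 0 0 0;0 0 0 0;0 0 0 0;0 0 0 0;0 0 0 0;0 0 0 0;0 0 0 0;0 0 0 0", grip=1)

```text
time: 22.8
tool_pos: [0.4403, -0.0674, 0.1183]
ee_rot: [3.14, 0.0, 1.631]
wrist_force: [0.5, -0.2, 0.1]
width: 0.0932
finger_force: 0.0
```

Request:
carry_out(motion="0 0 -0.2 0;0 0 -0.4 0;0 0 -0.68 0;-0.25 0 -0.68 0;-0.5 0 -0.68 0;-0.52 0 -0.68 0;-0.52 0 -0.68 0;-0.52 0 -0.68 0")

```text
time: 23.6
tool_pos: [0.4444, -0.1446, 0.2197]
ee_rot: [-3.141, -0.001, 1.631]
wrist_force: [0.2, -0.1, 0.2]
width: 0.0942
finger_force: 0.0
```

```bash
python3 - <<'E'
from h import *
from bench import robot,snapshot
o=robot.get_obs(); s=snapshot("wrist"); T=wT(o,s); pickle.dump((o,s),open("w6.pkl","wb"))
print(o["time"],o["tool_pos"],o["ee_rot"],o["width"])
for c,st in blobs(s["image"],(0,120,70),(9,255,255),100): print(c,st,ray(s,*c,.112,T).round(4),ray(s,st[0]+st[2]/2-.5,st[1]+st[3]/2-.5,.112,T).round(4))
o1,s1=pickle.load(open("w1.pkl","rb"))
A=cv2.resize(s["image"][:240,240:440],None,fx=2.5,fy=2.5)
B=cv2.resize(s1["image"][60:240,290:410],None,fx=2.5,fy=2.5)
W=np.zeros((600,800,3),np.uint8);W[:,:500]=A;W[:450,500:]=B
cv2.imwrite("pics/w6.png",W[:,:,::-1])
E
```

```text
23.6 [ 0.44444145 -0.14457032  0.21972251] [-3.14141719e+00 -8.93728318e-04  1.63105051e+00] 0.09423317674766969
[323.2, 50.3] [298, 0, 53, 101, 2747] [ 0.4364 -0.0094  0.112 ] [ 0.4371 -0.0092  0.112 ]
[318.4, 10.1] [313, 3, 12, 17, 122] [0.4308 0.0198 0.112 ] [0.4309 0.0192 0.112 ]
[297.2, 132.2] [281, 117, 34, 33, 894] [ 0.4172 -0.077   0.112 ] [ 0.4175 -0.0777  0.112 ]
[361.9, 358.2] [341, 341, 42, 38, 1296] [ 0.4972 -0.3143  0.112 ] [ 0.497 -0.316  0.112]
```

View pics/w6.png

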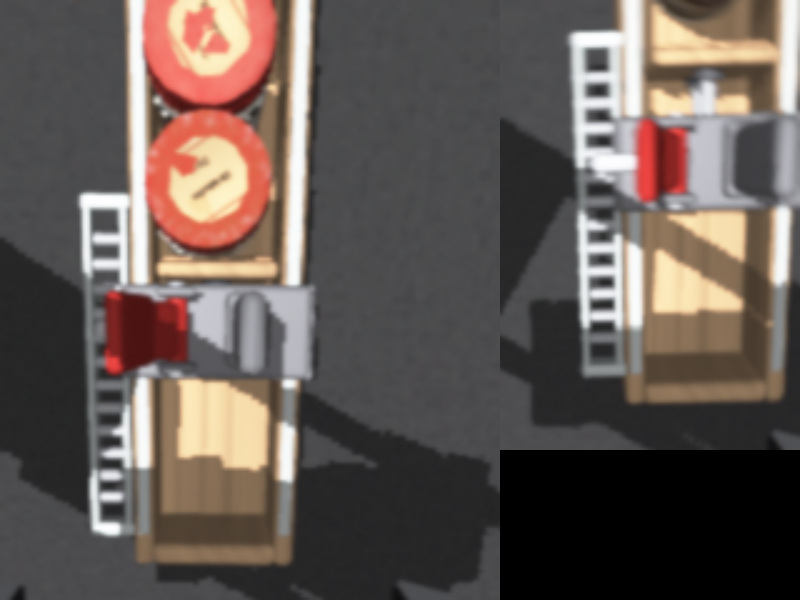

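```bash
python3 - <<'E'
from h import *
O=np.array([.4406,-.0413])
def tr(p): d=p[:2]-O; c,n=np.cos(.06),np.sin(.06); return np.round([d[0]*c+d[1]*n,-d[0]*n+d[1]*c],4)
for f,L,P in (("w1",(345,140),(413,140)),("w5",(278,170),(342,170)),("w6",(281,148),(346,148))):
    o,s=pickle.load(open(f+".pkl","rb")); T=wT(o,s); print(f,tr(ray(s,*L,.147,T)),tr(ray(s,*P,.147,T)))
o,s=pickle.load(open("w6.pkl","rb")); T=wT(o,s)
print("pad front top", tr(ray(s,325,104,.076,T)),"follower front",tr(ray(s,325,114.5,.071,T)))
o,s=pickle.load(open("w5.pkl","rb")); T=wT(o,s)
print("w5 pad",tr(ray(s,325,107,.076,T)),"follower front",tr(ray(s,325,134,.071,T)))
E
```

```text
w1 [-0.0358 -0.044 ] [ 0.0172 -0.0452]
w5 [-0.0358 -0.0926] [ 0.0164 -0.0929]
w6 [-0.0356 -0.0457] [ 0.0156 -0.0457]
pad front top [-0.0005 -0.008 ] follower front [-0.0004 -0.0177]
w5 pad [ 0.0032 -0.0398] follower front [ 0.0031 -0.0662]
```

The lever top is at the same place as in the locked start state. The pad is pressed in about 16 mm, all jars are upright, and the gripper is clear.

```bash
python3 -c "
from bench import robot
print(robot.close_job())"
```

```text
the job is handed in; nothing more can be done
None
```

I handed the job in at about 24 s of the 54 s allowed. From the last wrist-camera picture, the third jar stands upright in the row, the follower is locked with its lever free, and its pad is pressed in about 16 mm. I saw no pass or fail result.

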